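# Stand the bench brush the right way up in its crock

### The job

The flat bench brush has been put back in the stoneware crock standing on its bristles. Draw it out, turn it end for end and stand it back in the same crock on its handle with the bristles up, lowering it in your grip until the handle is nearly at the bottom rather than dropping it in. Leave the crock standing where it is, keep off the desk lamp, and do not disturb the file in its pot, the screw jar or the lathe chuck; the brush may be laid down on the way to change grip.

Things in the scene. Friction and masses are not known exactly. Their poses are not given: they have to be found in the camera images.
- brush: Flat rigid bench brush, 200 mm long, about 130 g. Origin: centre of its steel ferrule, on the long axis; z runs from handle to bristles, y across the width, x through the thickness. Bristles 42 wide (y), 16 thick (x), z +16 to +48 mm; ferrule 42 x 20, z -16 to +16; wooden shoulder 32 x 16, z -31 to -16; straight handle 22 x 14 with rounded end, z -152 to -28. Balance point about z -52.
- bristle_end (a point): Middle of the bristle tip (z +48 mm of the brush). At the start it is down in the bottom corner of the crock.
- handle_end (a point): Outermost point of the rounded handle end (z -152 mm of the brush). At the start the brush leans about 30 degrees from vertical with a flat side on the crock's rim and the handle sticking up and out, towards anywhere from straight ahead (+x) to 75 degrees left or right of it, never towards the robot.
- crock: Loose round stoneware crock, straight sided, 0.7 kg, 88 mm outside and 78 mm inside diameter, 103 mm high, base 6 mm thick (inner depth 97 mm). Origin: centre of its underside, z up.
- crock_mouth (a point): Centre of the crock's mouth, level with the rim.
- lamp: Black desk lamp, fixed, its shade to the left of the crock. Origin: on the bench below the shade's centre. Shade 323 to 510 mm high, 156 mm across below, 70 mm at 450 mm. Its thin arm runs from the shade's top to an elbow 340 mm high, 300 mm back (-x) and 115 mm left (+y) of the origin, then down to a round base of 75 mm radius, 240 mm back and 100 mm left. It is never turned.
- file_pot: Round aluminium pot, loose, 0.6 kg, 56 mm diameter, 95 mm high, holding the file. Origin: centre of its underside.
- file: Bystander: file standing handle down in its pot, wooden handle 97 mm long and up to 26 mm thick, steel blade 16 x 5 mm; 190 mm long in all, its top about 197 mm above the bench. Origin: the handle's lower end, own z along the file to the blade's tip.
- screw_jar: Bystander: lidded glass jar, loose, 68 mm diameter, 85 mm high. Origin: centre of its underside. The jar and the file pot stand one to the left and one to the right of the crock, either way round.
- chuck: Bystander: small three-jaw lathe chuck lying on the right part of the mat, jaws up, loose, 0.45 kg, 60 mm diameter, 37 mm high. Origin: centre of its underside.
- mat: Blue bench mat to the right of the crock, fixed, 200 (x) x 260 (y) x 3 mm thick, a clear place to lay the brush beside the chuck. Origin: centre of its underside, on the bench.

How it is judged:
By the outcome, as a careful person would: the job done as asked, in the order asked, and still so for the second after the job is handed in, with the robot touching nothing.
It also fails if it takes over 67 s, if anything falls off the work surface, if the arm or the gripper's body presses on something with over 40 N, if the wrist force passes 120 N, or if a joint passes its speed limit or range.

### The arm

A 6-joint arm with a two-finger parallel gripper is mounted at the origin on the work surface. World frame = base frame: x ahead of the robot, y to its left, z up, the work surface at z = 0. Lengths are in mm, angles in degrees, forces in N, time in s.
With the tool pointing down it reaches from about 350 to 850 mm from the base axis. Payload 8.1 kg.
Tool frame: the origin (TCP) lies at the very end of the fingers, on their centre line; the grasp point (between the pads) lies 19 mm behind it; z points along the fingers, y is the line along which they close (so a half turn about z gives the same grasp; the last joint's range is limited). The gripper opens to 85 mm and grips with 20 to 120 N. Pads are 22 mm wide; open, the fingers measure 114 mm over their backs; the gripper's body (76 mm by 85 mm) begins 54 mm behind the grasp point. The pads swing forward as they close: fully open they stand 13 mm farther back than shut.
Start: joints at [-74.278, 7.471, 85.268, -0, 87.261, -4.893], TCP at [211.272, -561.578, 231.292] pointing down, gripper open.
Joint ranges: [-169.43, 169.43], [-51.17, 129.36], [1.28, 143.12], [-76.62, 256.62], [0, 156.53], [-152.29, 152.29]. Speed limits (degrees/s): [136.94, 136.94, 159.86, 180, 180, 180].

### API

Orientations are given as [roll, pitch, yaw] about the fixed x, y, z axes, in that order (R = Rz(yaw) Ry(pitch) Rx(roll)).
In Python, from bench import sense, eyes, job, models gives the robot as it stands. The module is installed in compiled form; this text tells all that it offers.
- The arm moves only by the tool apply_moves, never from a script. Its argument "rows" is a list of rows, each a list of 6 numbers: the shift along the tool's x, y, z in mm, then the turn, a rotation vector about the tool's x, y, z in rad. In form: [[dx, dy, dz, rx, ry, rz], ...]. A call has exactly 5 rows; each row shifts and turns the commanded pose from where the row before left it, along the tool's axes as they then stand; what a row does not reach is not made up. A row lasts 1/8 s, in which the tool goes at most 62.5 mm and 10.7 degrees, less where a joint would pass 70% of its speed; a pose out of reach is approached as far as the arm can. A call is refused whole if a number of a shift passes 62.5 or a number of a turn 0.188, either way. A call with a gripper value outside its range is refused whole. "fingers" is the finger opening in mm, from 0 to 85.4, set as the call begins (left out, the last holds). The fingers move at their own pace and stop on an object; "grip_force" is the grip in N (left out, the last holds). Time passes only in rows, so rows that do not move let the fingers close, or fill a call up. It gives the time, the measured TCP pose, the force, the opening and the grip force at its end, in the units of the state.
- sense(): the state, without advancing time (a new reading comes with each control period).
- eyes.snapshot(name): name is "scene" or "top"; returns (picture, depth): 384x512x3 uint8, red, green, blue; 384x512 float32, mm along the optical axis (not along the pixel's ray), 0 where there is no reading.
- eyes.get_calibration(name): a dict with "intrinsics" (3x3 intrinsics, pixels), "R" (3x3) and "t" (3): a world point X has camera coordinates R X + t. Camera axes: x right, y down, z forward; pixel columns grow to the right and rows downward; lengths in mm; the calibration is good to about 2 mm. A picture is of the moment at which its call begins. get_calibration takes no time and is no camera call.
- job.hand_in(): hands the job in; it is judged then, once.
Trained networks look in the newest picture that a camera, given by its name, has taken for a name from the list of things; names that differ only in an ending like _2 or _b are one class to them, and where a whole thing is asked for, a point or a joint stands for the part that bears it (a point fixed in the world has none). Each returns a list of dicts, best first, with "confidence" (0 to 1); they miss things now and then, are a little off and sometimes report something else, mostly with a low value. They report only what shows in the picture. A call takes as long as a camera call.
- models.boxes_of(name, camera): "xyz" ([x, y, z] in mm, in world coordinates, good to about 4 mm: the middle of the surface that is visible of it).
- models.cut_out(name, camera): "pixels" (384x512 bool, what is visible of it).
- models.place_of(name, camera): "xyz" ([x, y, z] in mm, in world coordinates, good to about 4 mm: a listed point, or the origin of a listed thing).
The state is a dict: "time": time; "joint_pos": joint angles; "qd": joint speeds; "joint_efforts": joint torques, N m; "tool_pos": TCP position; "tcp_rot": TCP orientation; "ft_force": force on the tool from outside, world axes, zero at the start; "wrist_torque": the same for the moment, N m; "finger_gap": finger opening in mm; "grip_force": force on a finger pad.
Only numpy, scipy, OpenCV 4.12 (cv2) and the standard library are available. Lean on these libraries where they do the work, as an engineer would, in place of code of your own. Each camera call takes 0.05 s, during which the arm holds its last target. There are 200 camera calls.

## Working session

There is one attempt and no reset: what is moved stays moved. The work goes in short steps, Python scripts to look and compute and a tool call to move; the robot and the scene stay as the last step left them, time stands still between calls to the robot, and variables do not carry over. Pictures are saved under pics/ and viewed, at most 10 in all, crops included, and the job is handed in when it is done.

Besides the shell and the picture viewer there is one more tool, called after "Call:" by a JSON object that holds its "op" and its "data", one argument or row to a line. apply_moves: Moves the arm, as the interface text tells. Its arguments: {"type":"object","properties":{"rows":{"type":"array"},"fingers":{"type":"number"},"grip_force":{"type":"number"}},"required":["rows"]}

```bash
mkdir -p pics; ls; python3 - <<'E'
from bench import sense, eyes, job, models
import cv2,numpy as np
print(sense())
for c in ["scene","top"]:
    p,d=eyes.snapshot(c); cv2.imwrite(f"pics/{c}0.png",p[:,:,::-1]); np.savez(f"{c}0.npz",p=p,d=d)
    k=eyes.get_calibration(c); print(c,k["intrinsics"].round(1).tolist(),(-k["R"].T@k["t"]).round(), k["R"].round(2).tolist())
    for n in ["handle_end","crock_mouth","crock","brush","lamp","file_pot","file","screw_jar","chuck","mat"]:
        r=models.place_of(n,c); print(n,[(np.round(q["xyz"]).tolist(),round(q["confidence"],2)) for q in r[:2]])
print(sense()["time"])
E
```

```text
pics
{'time': 0.0, 'joint_pos': array([-7.42771769e+01,  7.51611227e+00,  8.53294237e+01, -6.76856166e-04,
        8.72604637e+01, -4.89388527e+00]), 'qd': array([-0.08624167,  0.01731179, -0.06658987, -0.01989202,  0.03833056,
        0.0336027 ]), 'joint_efforts': array([ 1.26480179e-03, -5.69397640e+01, -5.00547016e+01,  5.16576256e-05,
        1.47104042e-02, -2.54953886e-05]), 'tool_pos': array([ 211.12930753, -561.04429907,  230.232568  ]), 'tcp_rot': array([-1.79894329e+02, -8.36933217e-03,  2.06167336e+01]), 'ft_force': array([ 0.17405163,  0.60290183, -0.33024061]), 'wrist_torque': array([-0.00818599, -0.05565311, -0.00541439]), 'grip_force': 0.0, 'finger_gap': 85.37768965879408}
scene [[463.5, 0.0, 260.3], [0.0, 463.5, 197.4], [0.0, 0.0, 1.0]] [1314.  369.  998.] [[-0.45, 0.89, -0.01], [0.66, 0.33, -0.67], [-0.6, -0.31, -0.74]]
handle_end [([645.0, 35.0, 184.0], 0.68)]
crock_mouth [([581.0, 76.0, 107.0], 0.77)]
crock [([585.0, 80.0, -2.0], 0.94), ([544.0, -57.0, 2.0], 0.38)]
brush [([580.0, 77.0, 53.0], 0.51), ([587.0, -413.0, 4.0], 0.33)]
lamp []
file_pot [([588.0, 213.0, -4.0], 0.94)]
file []
screw_jar [([547.0, -55.0, 1.0], 0.9)]
chuck [([590.0, -410.0, 4.0], 0.89)]
mat [([590.0, -325.0, 6.0], 0.97)]
top [[367.8, 0.0, 254.4], [0.0, 367.8, 198.0], [0.0, 0.0, 1.0]] [ 526.   23. 1245.] [[0.02, -1.0, 0.0], [-1.0, -0.02, -0.07], [0.07, -0.0, -1.0]]
handle_end [([644.0, 31.0, 184.0], 0.91), ([584.0, 79.0, 52.0], 0.35)]
crock_mouth [([584.0, 79.0, 105.0], 0.61)]
crock [([586.0, 80.0, 0.0], 0.84)]
brush [([583.0, 78.0, 50.0], 0.65)]
lamp []
file_pot []
file [([582.0, 211.0, 7.0], 0.56)]
screw_jar [([548.0, -56.0, -1.0], 0.87)]
chuck [([586.0, -413.0, 6.0], 0.49)]
mat [([580.0, -322.0, 1.0], 0.74), ([643.0, 34.0, 184.0], 0.56)]
1.1
```

View pics/scene0.png

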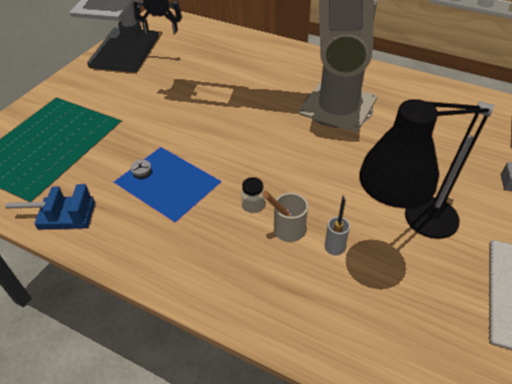

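View pics/top0.png

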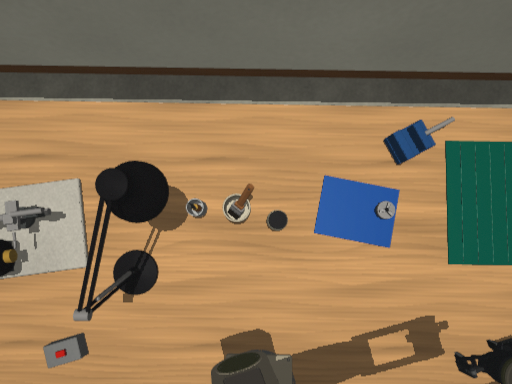

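The scene view shows the brush handle leaning out of the crock at about (278,203), with the jar at (253,195), the file pot at (337,235), and the chuck at (142,168) on the mat. In the top view the handle runs from (238,208) to (249,188), towards +x/-y, and the lamp shade is left of the file pot.

```bash
cat > h.py <<'E'
from bench import sense, eyes, job, models
import cv2,numpy as np
from scipy.spatial.transform import Rotation as Ro
def cloud(c,d,m):
    k=eyes.get_calibration(c);K=k["intrinsics"];v,u=np.nonzero(m&(d>0));z=d[v,u]
    X=np.stack([(u-K[0,2])*z/K[0,0],(v-K[1,2])*z/K[1,1],z],1)
    return (X-k["t"])@k["R"],v,u
E
python3 - <<'E'
from h import *
for c in ["top","scene"]:
    p,d=eyes.snapshot(c); m=models.cut_out("brush",c)
    print(c,[(q["confidence"],int(q["pixels"].sum())) for q in m])
    M=m[0]["pixels"]; X,v,u=cloud(c,d,M); hsv=cv2.cvtColor(p,cv2.COLOR_RGB2HSV)
    for lo,hi in [(20,60),(60,90),(90,110),(110,130),(130,150),(150,170),(170,200)]:
        s=(X[:,2]>lo)&(X[:,2]<=hi)
        if s.sum()>3: print(lo,s.sum(),np.median(X[s],0).round(1))
    print(eyes.get_calibration(c)["t"])
E
```

```text
top [(0.63, 422)]
20 88 [566.9  87.3  39.8]
60 89 [583.6  73.8  71.6]
90 33 [595.2  66.3  99.8]
110 30 [605.7  59.8 120. ]
130 31 [613.9  50.4 141.1]
150 32 [623.6  44.1 161.5]
170 46 [634.2  35.4 179.4]
[  11.49360418  617.19899336 1202.03421031]
scene [(0.67, 243)]
20 4 [565.1  73.9  53.7]
60 40 [591.8  76.7  77.8]
90 33 [609.9  68.6 100.9]
110 34 [618.6  62.  121.5]
130 33 [626.3  55.4 139.7]
150 38 [636.3  48.5 159.3]
170 54 [642.6  38.7 179.1]
[ 273.71909587 -324.75588443 1636.35374648]
```

Call:
{"op": "apply_moves", "data": {
  "rows": [
    [0,0,-40,0,0,0],
    [0,0,-40,0,0,0],
    [0,0,-40,0.1,0,0],
    [0,0,0,0.1,0.1,0],
    [0,0,0,0,0.1,0]
  ]
}}

```text
time: 1.92
tool_pos: [211.9, -562.2, 349.9]
tcp_rot: [-168.1, -11.5, 18.6]
ft_force: [0.3, -0.8, -0.9]
finger_gap: 85.4
grip_force: 0.0
```

```bash
python3 -c "
from h import *
s=sense();print(s['joint_pos'].tolist(),s['tool_pos'].tolist(),s['tcp_rot'].tolist())"
```

```text
[-79.91886168479323, 18.884825368967906, 61.41896946734362, 10.129314377790836, 112.98089141253219, -6.8385182683555845] [211.9479700640502, -562.2059670987861, 349.93952783375994] [-168.13181431371018, -11.465149455544896, 18.599653696915627]
```

```bash
cat >> h.py <<'E'
from scipy.optimize import least_squares
import os,json
Rz=lambda a:Ro.from_euler('z',a,degrees=True); Ry=lambda a:Ro.from_euler('y',a,degrees=True)
P0=np.array([478,50,50,425,425,300.,0])
def fk(q,P):
    H,a,d,L2,L3,Lt,psi=P
    A=Rz(q[0])*Ry(q[1]); B=A*Ry(q[2]); C=B*Rz(q[3])*Ry(q[4])
    p=np.array([0,0,H])+Rz(q[0]).apply([a,0,0])+A.apply([0,d,L2])+B.apply([0,0,L3])+C.apply([0,0,Lt])
    return p,C*Rz(q[5]+psi)
E
python3 - <<'E'
from h import *
D=[([-74.2771769,7.51611227,85.3294237,-.0006768,87.2604637,-4.893885],[211.12930753,-561.04429907,230.232568],[-179.894329,-.008369,20.6167]),
([-79.91886168479323, 18.884825368967906, 61.41896946734362, 10.129314377790836, 112.98089141253219, -6.8385182683555845], [211.9479700640502, -562.2059670987861, 349.93952783375994], [-168.13181431371018, -11.465149455544896, 18.599653696915627])]
psi=[(fk(q,P0)[1].inv()*Ro.from_euler('xyz',e,degrees=True)).as_rotvec(degrees=True).round(2) for q,p,e in D]; print(psi)
ps=psi[0][2]
def f(x):
    P=np.r_[x,ps]; r=[]
    for q,p,e in D: r+=list(fk(q,P)[0]-p)
    return np.r_[r,(x-P0[:6])*[.02,.02,.02,.02,.02,.005]]
s=least_squares(f,P0[:6]); print(s.x.round(1),s.fun.round(2))
E
```

```text
[array([ 0., -0., 90.]), array([-0.,  0., 90.])]
[195.7 -22.5  51.4 429.  565.8 362.2] [ 0.4  -0.65  0.52 -0.33  0.66 -0.41 -5.65 -1.45  0.03  0.08  2.82  0.31]
```

```bash
cat >> h.py <<'E'
def pose():
    s=sense(); return s["tool_pos"],Ro.from_euler('xyz',s["tcp_rot"],degrees=True)
def orient(az,t,ysign=1):
    "tool z tilted t deg from straight down towards azimuth az; y horizontal at az+90*ysign"
    a=np.radians(az);t=np.radians(t);h=np.array([np.cos(a),np.sin(a),0])
    z=np.sin(t)*h-np.cos(t)*np.array([0,0,1]);y=ysign*np.array([-np.sin(a),np.cos(a),0])
    return Ro.from_matrix(np.stack([np.cross(y,z),y,z],1))
def plan(pt,Rt,n,start=None):
    p,R=start or pose(); rv=(R.inv()*Rt).as_rotvec(); out=[]
    for k in range(n):
        Rg=R*Ro.from_rotvec(rv*k/n)
        out.append(np.r_[(Rg.inv().apply((pt-p)/n)).round(1),(rv/n).round(4)].tolist())
    for i in range(0,n,5): print(json.dumps(out[i:i+5]))
    return out
E
python3 - <<'E'
from h import *
o=plan(np.array([582,84,253.]),orient(-40,30,1),15)
E
```

```text
[[35.1, -29.4, 20.2, -0.031, -0.0433, -0.1387], [39.7, -24.8, 17.7, -0.031, -0.0433, -0.1387], [43.5, -19.6, 15.2, -0.031, -0.0433, -0.1387], [46.4, -13.7, 12.8, -0.031, -0.0433, -0.1387], [48.4, -7.5, 10.4, -0.031, -0.0433, -0.1387]]
[[49.4, -1.0, 8.1, -0.031, -0.0433, -0.1387], [49.4, 5.6, 6.1, -0.031, -0.0433, -0.1387], [48.4, 12.3, 4.2, -0.031, -0.0433, -0.1387], [46.3, 18.7, 2.7, -0.031, -0.0433, -0.1387], [43.4, 24.9, 1.4, -0.031, -0.0433, -0.1387]]
[[39.6, 30.7, 0.5, -0.031, -0.0433, -0.1387], [35.0, 35.8, -0.1, -0.031, -0.0433, -0.1387], [29.7, 40.3, -0.3, -0.031, -0.0433, -0.1387], [23.8, 44.0, -0.2, -0.031, -0.0433, -0.1387], [17.5, 46.9, 0.3, -0.031, -0.0433, -0.1387]]
```

Call:
{"op": "apply_moves", "data": {
  "rows": [
    [35.1,-29.4,20.2,-0.031,-0.0433,-0.1387],
    [39.7,-24.8,17.7,-0.031,-0.0433,-0.1387],
    [43.5,-19.6,15.2,-0.031,-0.0433,-0.1387],
    [46.4,-13.7,12.8,-0.031,-0.0433,-0.1387],
    [48.4,-7.5,10.4,-0.031,-0.0433,-0.1387]
  ]
}}

```text
time: 2.55
tool_pos: [335.4, -345.1, 317.9]
tcp_rot: [177.4, -1.6, 59.6]
ft_force: [1.0, 0.0, -0.6]
finger_gap: 85.3
grip_force: 0.0
```

```bash
python3 -c "
from h import *
s=sense();print(s['joint_pos'].tolist(),s['tool_pos'].tolist(),s['tcp_rot'].tolist())"
```

```text
[-53.83249822287263, -14.284422349423718, 97.27850797842666, 2.510080833133428, 95.29086118107436, -23.158278120570312] [335.4330836185353, -345.14249024084666, 317.85694509869154] [177.4374197899911, -1.6137116894833472, 59.63078706880256]
```

Call:
{"op": "apply_moves", "data": {
  "rows": [
    [49.4,-1.0,8.1,-0.031,-0.0433,-0.1387],
    [49.4,5.6,6.1,-0.031,-0.0433,-0.1387],
    [48.4,12.3,4.2,-0.031,-0.0433,-0.1387],
    [46.3,18.7,2.7,-0.031,-0.0433,-0.1387],
    [43.4,24.9,1.4,-0.031,-0.0433,-0.1387]
  ]
}}

```text
time: 3.18
tool_pos: [459.0, -129.8, 284.6]
tcp_rot: [172.7, 14.7, 98.3]
ft_force: [0.4, -0.0, 0.5]
finger_gap: 85.4
grip_force: 0.0
```

```bash
python3 - <<'E'
from h import *
s=sense();print(s['joint_pos'].tolist(),s['tool_pos'].tolist(),s['tcp_rot'].tolist())
o=plan(np.array([582,84,253.]),orient(-40,30,1),5)
E
```

```text
[-13.764798329109375, -25.20245161991137, 110.64823484835614, -10.847528295097648, 82.23941168206552, -22.664647821965602] [458.97433396195703, -129.758575810095, 284.6329340758071] [172.73476419137825, 14.736459811790903, 98.265275523419]
[[39.1, 30.7, 0.1, -0.0313, -0.0421, -0.1377], [34.5, 35.8, -0.4, -0.0313, -0.0421, -0.1377], [29.2, 40.2, -0.5, -0.0313, -0.0421, -0.1377], [23.4, 43.9, -0.3, -0.0313, -0.0421, -0.1377], [17.2, 46.7, 0.3, -0.0313, -0.0421, -0.1377]]
```

Call:
{"op": "apply_moves", "data": {
  "rows": [
    [39.1,30.7,0.1,-0.0313,-0.0421,-0.1377],
    [34.5,35.8,-0.4,-0.0313,-0.0421,-0.1377],
    [29.2,40.2,-0.5,-0.0313,-0.0421,-0.1377],
    [23.4,43.9,-0.3,-0.0313,-0.0421,-0.1377],
    [17.2,46.7,0.3,-0.0313,-0.0421,-0.1377]
  ]
}}

```text
time: 3.8
tool_pos: [583.0, 83.8, 253.1]
tcp_rot: [-180.0, 29.9, 140.0]
ft_force: [1.5, -0.9, 0.3]
finger_gap: 85.2
grip_force: 0.0
```

```bash
python3 - <<'E'
from h import *
D=[([-74.2771769,7.51611227,85.3294237,-.0006768,87.2604637,-4.893885],[211.12930753,-561.04429907,230.232568]),
([-79.91886168479323, 18.884825368967906, 61.41896946734362, 10.129314377790836, 112.98089141253219, -6.8385182683555845], [211.9479700640502, -562.2059670987861, 349.93952783375994]),
([-53.83249822287263, -14.284422349423718, 97.27850797842666, 2.510080833133428, 95.29086118107436, -23.158278120570312], [335.4330836185353, -345.14249024084666, 317.85694509869154]),
([-13.764798329109375, -25.20245161991137, 110.64823484835614, -10.847528295097648, 82.23941168206552, -22.664647821965602], [458.97433396195703, -129.758575810095, 284.6329340758071])]
s=sense();D.append((s['joint_pos'],s['tool_pos'])); print(s['time'],s['joint_pos'].round(1),s['tool_pos'].round(1),s['tcp_rot'].round(1))
def f(x):
    P=np.r_[x,90]; return np.r_[np.ravel([fk(q,P)[0]-p for q,p in D]),(x-P0[:6])*.003]
r=least_squares(f,P0[:6]); print(r.x.round(1),r.fun.round(1)); json.dump(list(r.x)+[90],open("kin.json","w"))
E
cat >> h.py <<'E'
LO=np.array([-169.43,-51.17,1.28,-76.62,0,-152.29]);HI=np.array([169.43,129.36,143.12,256.62,156.53,152.29])
def ik(pt,Rt,q0=None):
    P=json.load(open("kin.json")); q0=sense()["joint_pos"] if q0 is None else q0
    def f(q):
        p,R=fk(q,P); return np.r_[(p-pt),(R.inv()*Rt).as_rotvec()*200]
    best=None
    for s in [q0]+[np.array([q0[0],-10,100,j4,70,j6]) for j4 in(-60,30,90,180,240) for j6 in(-120,-45,45,120)]:
        r=least_squares(f,np.clip(s,LO+.1,HI-.1),bounds=(LO,HI))
        if best is None or r.cost<best[0]-1e-2: best=(r.cost,r.x)
        if best[0]<1: break
    return best
E
python3 - <<'E'
from h import *
def show(n,p,R,q0=None):
    c,q=ik(np.array(p,float),R,q0); print(n,round(c,2),q.round(0)); return q
tz=orient(-40,30)
show("grasp",[635.5,40,133.5],tz)
show("lift",[660,18,250],tz)
for az in (-90,-60,60,90):
  for ys in(1,-1):
    R=orient(az,60,ys); g=np.array([585,79,150]); show(f"ins {az} {ys}",g+19*R.as_matrix()[:,2],R)
E
```

```text
3.8 [ 18.3  -9.5 104.9 -26.9  70.  -25.7] [583.   83.8 253.1] [-180.    29.9  140. ]
[249.6   5.8  50.3 366.2 550.7 354.2] [ 0.8 -5.8  0.9 -3.5  5.1 -0.8 -3.4  2.4  0.1 -2.4  1.7  0.3  5.1  5.5
 -0.6 -0.7 -0.1  0.  -0.2  0.4  0.2]
grasp 0.0 [ 12.  -1. 110. -28.  55. -25.]
lift 0.0 [  9.  -2.  98. -24.  65. -35.]
ins -90 1 0.0 [ 28.  31.  85. -51.  98.  37.]
ins -90 -1 0.0 [  28.   31.   85.  -51.   98. -143.]
ins -60 1 0.0 [ 32.  12. 110. -63.  76.  29.]
ins -60 -1 0.0 [  32.   12.  110.  -63.   76. -151.]
ins 60 1 0.0 [-28.   0. 123.  65.  72. 152.]
ins 60 -1 0.0 [-28.   0. 123.  65.  72. -28.]
ins 90 1 0.0 [-24.  22.  98.  52.  94. 142.]
ins 90 -1 0.0 [-24.  22.  98.  52.  94. -38.]
```

Call:
{"op": "apply_moves", "data": {
  "rows": [
    [0,0,34,0,0,0],
    [0,0,34,0,0,0],
    [0,0,30,0,0,0],
    [0,0,0,0,0,0],
    [0,0,0,0,0,0]
  ],
  "fingers": 60
}}

```text
time: 4.42
tool_pos: [619.8, 50.6, 169.1]
tcp_rot: [179.9, 29.9, 139.7]
ft_force: [0.2, -0.1, 0.2]
finger_gap: 59.5
grip_force: 0.0
```

```bash
python3 - <<'E'
from h import *
ims=[]
for c in ["scene","top"]:
    p,d=eyes.snapshot(c); k=eyes.get_calibration(c); x=k["R"]@np.array([610,55,130])+k["t"]; u=k["intrinsics"]@x; u=(u[:2]/u[2]).astype(int)
    ims.append(cv2.resize(p[max(0,u[1]-60):u[1]+60,u[0]-60:u[0]+60],(400,400),interpolation=cv2.INTER_CUBIC))
cv2.imwrite("pics/a1.png",np.hstack(ims)[:,:,::-1]); print(pose()[0])
E
```

```text
[620.23400552  50.96031012 169.97162861]
```

View pics/a1.png

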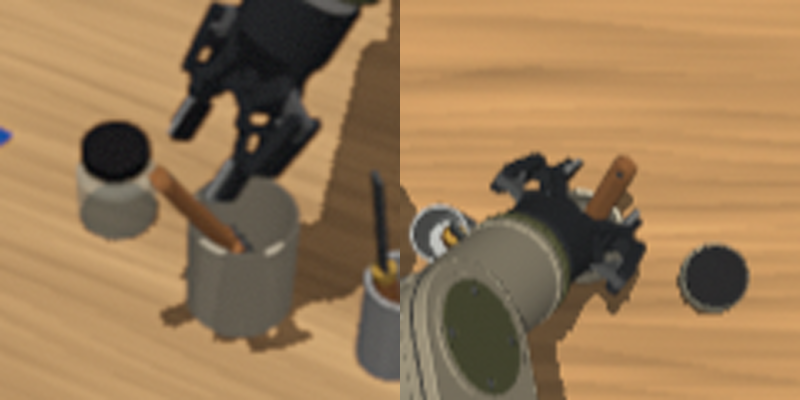

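The crops show the open fingers straddling the handle line in the scene view, around (205,160). In the top view the handle at (610,190) emerges between them. I'll go in and close.

Call:
{"op": "apply_moves", "data": {
  "rows": [
    [0,0,14,0,0,0],
    [0,0,14,0,0,0],
    [0,0,13,0,0,0],
    [0,0,0,0,0,0],
    [0,0,0,0,0,0]
  ]
}}

```text
time: 5.15
tool_pos: [635.1, 37.1, 132.3]
tcp_rot: [180.0, 29.8, 139.7]
ft_force: [0.9, -0.9, 0.2]
finger_gap: 60.3
grip_force: 0.0
```

Call:
{"op": "apply_moves", "data": {
  "rows": [
    [0,0,0,0,0,0],
    [0,0,0,0,0,0],
    [0,0,0,0,0,0],
    [0,0,0,0,0,0],
    [0,0,0,0,0,0]
  ],
  "fingers": 10,
  "grip_force": 30
}}

```text
time: 5.78
tool_pos: [635.4, 37.4, 132.8]
tcp_rot: [179.9, 29.9, 139.7]
ft_force: [0.8, -0.3, 1.5]
finger_gap: 21.7
grip_force: 29.2
```

Call:
{"op": "apply_moves", "data": {
  "rows": [
    [0,0,0,0,0,0],
    [0,0,0,0,0,0],
    [-3,0,-3,0,0,0],
    [-5,0,-5,0,0,0],
    [-7,0,-7,0,0,0]
  ],
  "grip_force": 80
}}

```text
time: 6.4
tool_pos: [639.0, 33.4, 152.9]
tcp_rot: [-180.0, 29.8, 139.7]
ft_force: [-0.2, 0.7, -1.3]
finger_gap: 20.6
grip_force: 77.8
```

Call:
{"op": "apply_moves", "data": {
  "rows": [
    [-8,0,-8,0,0,0],
    [-8,0,-8,0,0,0],
    [-8,0,-8,0,0,0],
    [-10,0,-10,0,0,0],
    [-10,0,-10,0,0,0]
  ]
}}

```text
time: 7.02
tool_pos: [652.0, 22.9, 214.0]
tcp_rot: [180.0, 29.8, 139.7]
ft_force: [0.9, 0.3, -1.5]
finger_gap: 20.6
grip_force: 77.8
```

Call:
{"op": "apply_moves", "data": {
  "rows": [
    [-10,0,-10,0,0,0],
    [-10,0,-10,0,0,0],
    [-10,0,-10,0,0,0],
    [-10,0,-10,0,0,0],
    [0,0,0,0,0,0]
  ]
}}

```text
time: 7.65
tool_pos: [664.0, 13.4, 269.6]
tcp_rot: [179.8, 29.9, 139.6]
ft_force: [-0.4, 0.6, -0.8]
finger_gap: 20.4
grip_force: 77.9
```

```bash
python3 - <<'E'
from h import *
ims=[]
for c in ["scene","top"]:
    p,d=eyes.snapshot(c); k=eyes.get_calibration(c); x=k["R"]@np.array([610,55,180])+k["t"]; u=k["intrinsics"]@x; u=(u[:2]/u[2]).astype(int)
    ims.append(cv2.resize(p[max(0,u[1]-60):u[1]+60,u[0]-60:u[0]+60],(400,400),interpolation=cv2.INTER_CUBIC))
    for n in ["crock","bristle_end","handle_end","mat","chuck"]:
        r=models.place_of(n,c); print(c,n,[(np.round(q["xyz"]).tolist(),round(q["confidence"],2)) for q in r[:1]])
    m=models.cut_out("mat",c)
    if m:
        X,_,_=cloud(c,d,m[0]["pixels"]);print("mat",cv2.minAreaRect(X[:,:2].astype(np.float32)))
cv2.imwrite("pics/a2.png",np.hstack(ims)[:,:,::-1]); print(pose()[0])
E
```

```text
scene crock [([584.0, 76.0, -3.0], 0.68)]
scene bristle_end [([592.0, 69.0, 142.0], 0.97)]
scene handle_end [([673.0, 7.0, 318.0], 0.73)]
scene mat []
scene chuck [([588.0, -413.0, 7.0], 0.84)]
top crock [([588.0, 80.0, 1.0], 0.61)]
top bristle_end []
top handle_end [([666.0, 6.0, 320.0], 0.5)]
top mat [([580.0, -328.0, -1.0], 0.67)]
top chuck [([586.0, -411.0, 3.0], 0.73)]
mat ((580.4113159179688, -323.96563720703125), (265.5218200683594, 203.28700256347656), 80.32508850097656)
[662.99305232  13.5185271  267.54545807]
```

View pics/a2.png

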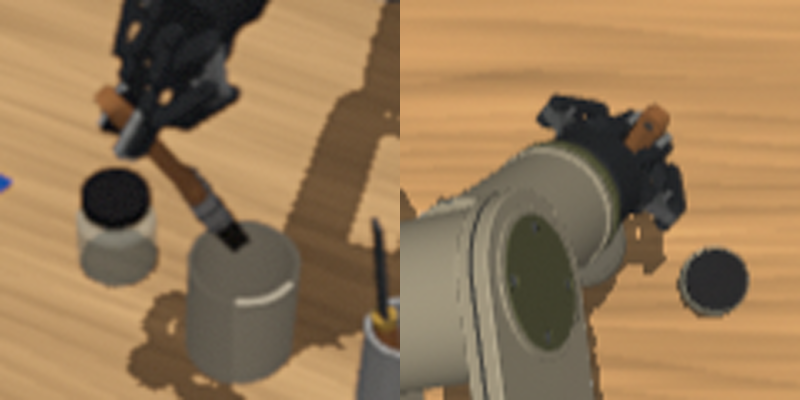

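The brush is clear of the crock, with the bristle tip at about (238,235) in the left crop, above the mouth, and the crock still standing. Next I'll plan the lay-down on the mat and the re-grip.

```bash
python3 - <<'E'
from h import *
C=np.array([583,-285,0.]);q0=sense()["joint_pos"];print(q0.round(0))
I=orient(90,75,1)
def show(n,p,R,q0):
    c,q=ik(np.array(p,float),R,q0); print(n,round(c,2),q.round(0)); return q
for baz in (180,160,135,200,0,-20,20,45,90):
    a=np.radians(baz);b=np.array([np.cos(a),np.sin(a),0])
    R=orient(baz,25,-1);tz=R.as_matrix()[:,2];G=C-60*b+[0,0,27];show(f"b{baz} lay",G+19*tz,R,q0)
    for ys in(1,-1):
        R=orient(baz+180,15,ys);F=C+52*b+[0,0,13];show(f"   re {ys}",F+7*R.as_matrix()[:,2],R,[-40,0,90,30,80,0])
for az in(60,75,90,105):
  for ys in(1,-1):
    R=orient(az,75,ys);show(f"ins {az} {ys}",np.array([585,79,158])+7*R.as_matrix()[:,2],R,[-25,15,100,60,80,-38 if ys<0 else 140])
E
```

```text
[  9.  -1.  96. -24.  67. -35.]
b180 lay 0.0 [ -23.   53.   51.  -10.   99. -113.]
   re 1 0.0 [ -38.    5.  113.   12.   50. -135.]
   re -1 0.0 [-38.   5. 113.  12.  50.  45.]
b160 lay 0.0 [-28.  56.  46.  -3. 102. -98.]
   re 1 0.0 [ -33.    3.  116.    5.   46. -106.]
   re -1 0.0 [-33.   3. 116.   5.  46.  74.]
b135 lay 0.0 [-34.  55.  49.   5. 101. -79.]
   re 1 0.0 [-27.   4. 115.  -6.  47. -68.]
   re -1 0.0 [-27.   4. 115.  -6.  47. 112.]
b200 lay 0.0 [ -19.   47.   60.  -16.   92. -127.]
   re 1 123.05 [ -39.   11.  107.   11.   55. -152.]
   re -1 0.0 [-42.  11. 108.  16.  56.  20.]
b0 lay 0.0 [-43.  -1. 122.  25.  43.  31.]
   re 1 0.0 [-25.  43.  65.  -6.  86.  66.]
   re -1 0.0 [ -25.   43.   65.   -6.   86. -114.]
b-20 lay 0.0 [-35.  -5. 126.  11.  35.  67.]
   re 1 0.0 [-29.  44.  63.  -2.  88.  82.]
   re -1 0.0 [-29.  44.  63.  -2.  88. -98.]
b20 lay 0.0 [-47.   8. 113.  29.  53.   6.]
   re 1 0.0 [-22.  39.  71. -10.  82.  50.]
   re -1 0.0 [ -22.   39.   71.  -10.   82. -130.]
b45 lay 0.0 [-49.  20.  99.  28.  66. -16.]
   re 1 0.0 [-19.  32.  81. -14.  74.  30.]
   re -1 0.0 [ -19.   32.   81.  -14.   74. -150.]
b90 lay 0.0 [-44.  40.  71.  18.  87. -47.]
   re 1 0.0 [-19.  16. 101. -17.  59. -10.]
   re -1 682.46 [-24.  14. 102.  -7.  57. 152.]
ins 60 1 0.0 [-33.   7. 124.  77.  82. 139.]
ins 60 -1 0.0 [-33.   7. 124.  77.  82. -41.]
ins 75 1 0.0 [-31.  19. 110.  68.  93. 138.]
ins 75 -1 0.0 [-31.  19. 110.  68.  93. -42.]
ins 90 1 0.0 [-28.  30.  96.  61. 103. 137.]
ins 90 -1 0.0 [-28.  30.  96.  61. 103. -43.]
ins 105 1 0.0 [-24.  40.  81.  55. 113. 136.]
ins 105 -1 0.0 [-24.  40.  81.  55. 113. -44.]
```

```bash
python3 - <<'E'
from h import *
R=orient(170,25,-1); G=np.array([583,-285,27])-60*np.array([-.985,.174,0]); T=G+19*R.as_matrix()[:,2]; print(T)
o=plan(T+[0,0,110],R,10)
E
```

```text
[ 634.19224293 -294.04564907    9.78015205]
[[-8.0, -25.3, 21.6, -0.0023, 0.0934, -0.0548], [-8.6, -25.8, 20.8, -0.0023, 0.0934, -0.0548], [-9.0, -26.4, 19.9, -0.0023, 0.0934, -0.0548], [-9.4, -26.9, 19.0, -0.0023, 0.0934, -0.0548], [-9.6, -27.5, 18.0, -0.0023, 0.0934, -0.0548]]
[[-9.7, -28.1, 17.0, -0.0023, 0.0934, -0.0548], [-9.7, -28.6, 16.1, -0.0023, 0.0934, -0.0548], [-9.6, -29.2, 15.1, -0.0023, 0.0934, -0.0548], [-9.4, -29.7, 14.1, -0.0023, 0.0934, -0.0548], [-9.0, -30.3, 13.2, -0.0023, 0.0934, -0.0548]]
```

Call:
{"op": "apply_moves", "data": {
  "rows": [
    [-8.0,-25.3,21.6,-0.0023,0.0934,-0.0548],
    [-8.6,-25.8,20.8,-0.0023,0.0934,-0.0548],
    [-9.0,-26.4,19.9,-0.0023,0.0934,-0.0548],
    [-9.4,-26.9,19.0,-0.0023,0.0934,-0.0548],
    [-9.6,-27.5,18.0,-0.0023,0.0934,-0.0548]
  ]
}}

```text
time: 8.98
tool_pos: [648.7, -141.5, 193.8]
tcp_rot: [-176.4, 2.3, 155.1]
ft_force: [1.2, -0.1, -1.2]
finger_gap: 20.6
grip_force: 78.0
```

Call:
{"op": "apply_moves", "data": {
  "rows": [
    [-9.7,-28.1,17.0,-0.0023,0.0934,-0.0548],
    [-9.7,-28.6,16.1,-0.0023,0.0934,-0.0548],
    [-9.6,-29.2,15.1,-0.0023,0.0934,-0.0548],
    [-9.4,-29.7,14.1,-0.0023,0.0934,-0.0548],
    [-9.0,-30.3,13.2,-0.0023,0.0934,-0.0548]
  ]
}}

```text
time: 9.6
tool_pos: [634.2, -295.4, 119.6]
tcp_rot: [179.9, -25.1, 170.1]
ft_force: [0.9, -0.7, -0.8]
finger_gap: 20.6
grip_force: 78.0
```

```bash
python3 - <<'E'
from h import *
R=orient(170,25,-1)
for c in ["scene","top"]:
    eyes.snapshot(c)
    for n in ["bristle_end","handle_end"]:
        r=models.place_of(n,c); print(c,n,[(np.round(q["xyz"]).tolist(),round(q["confidence"],2)) for q in r[:1]])
print(pose()[0],sense()["tcp_rot"],sense()["joint_pos"].round())
plan(np.array([634,-294,10.]),R,5)
E
```

```text
scene bristle_end [([479.0, -276.0, 122.0], 0.79)]
scene handle_end [([681.0, -300.0, 140.0], 0.72)]
top bristle_end []
top handle_end []
[ 635.07593391 -293.56612306  121.57098988] [-179.97243263  -24.78878033  169.98691873] [ -26.   53.   39.   -7.  111. -107.]
[[-9.2, -0.1, 20.3, -0.0001, 0.0007, -0.0], [-9.2, -0.1, 20.3, -0.0001, 0.0007, -0.0], [-9.2, -0.1, 20.3, -0.0001, 0.0007, -0.0], [-9.2, -0.1, 20.3, -0.0001, 0.0007, -0.0], [-9.2, -0.1, 20.3, -0.0001, 0.0007, -0.0]]
```

Call:
{"op": "apply_moves", "data": {
  "rows": [
    [-10,0,22,0,0,0],
    [-10,0,22,0,0,0],
    [-10,0,22,0,0,0],
    [-8,0,17,0,0,0],
    [-4,0,9,0,0,0]
  ]
}}

```text
time: 10.52
tool_pos: [632.3, -293.3, 16.0]
tcp_rot: [179.9, -25.2, 170.0]
ft_force: [0.5, 0.4, -1.3]
finger_gap: 20.6
grip_force: 78.0
```

Call:
{"op": "apply_moves", "data": {
  "rows": [
    [-1.5,0,3.3,0,0,0],
    [-1.3,0,2.7,0,0,0],
    [0,0,0,0,0,0],
    [0,0,0,0,0,0],
    [0,0,0,0,0,0]
  ]
}}

```text
time: 11.15
tool_pos: [633.6, -293.9, 12.5]
tcp_rot: [180.0, -25.0, 170.0]
ft_force: [1.0, -0.4, -0.8]
finger_gap: 21.0
grip_force: 78.0
```

Call:
{"op": "apply_moves", "data": {
  "rows": [
    [-0.7,0,1.5,0,0,0],
    [-0.7,0,1.5,0,0,0],
    [0,0,0,0,0,0],
    [0,0,0,0,0,0],
    [0,0,0,0,0,0]
  ],
  "grip_force": 20
}}

```text
time: 11.78
tool_pos: [633.3, -293.8, 8.7]
tcp_rot: [180.0, -25.0, 170.0]
ft_force: [-0.3, 0.9, -0.1]
finger_gap: 20.7
grip_force: 78.0
```

Call:
{"op": "apply_moves", "data": {
  "rows": [
    [0,0,0,0,0,0],
    [0,0,0,0,0,0],
    [0,0,0,0,0,0],
    [0,0,0,0,0,0],
    [0,0,0,0,0,0]
  ],
  "fingers": 50
}}

```text
time: 12.4
tool_pos: [633.3, -293.8, 8.7]
tcp_rot: [180.0, -25.0, 170.0]
ft_force: [0.1, 0.9, 0.3]
finger_gap: 50.1
grip_force: 0.0
```

Call:
{"op": "apply_moves", "data": {
  "rows": [
    [0,0,-10,0,0,0],
    [0,0,-20,0,0,0],
    [0,0,-30,0,0,0],
    [0,0,-40,0,0,0],
    [0,0,-40,0,0,0]
  ]
}}

```text
time: 13.02
tool_pos: [691.9, -304.1, 137.9]
tcp_rot: [180.0, -24.9, 170.0]
ft_force: [1.6, -0.3, 0.5]
finger_gap: 50.0
grip_force: 0.0
```

```bash
python3 - <<'E'
from h import *
for c in ["scene","top"]:
    p,d=eyes.snapshot(c)
    for n in ["bristle_end","handle_end","brush","chuck","crock"]:
        r=models.place_of(n,c); print(c,n,[(np.round(q["xyz"]).tolist(),round(q["confidence"],2)) for q in r[:1]])
    m=models.cut_out("brush",c)
    if m:
        X,_,_=cloud(c,d,m[0]["pixels"]);print(c,X.mean(0).round(),cv2.minAreaRect(X[:,:2].astype(np.float32)))
cv2.imwrite("pics/a3.png",p[:,:,::-1])
print(pose()[0],sense()["tcp_rot"],sense()["joint_pos"].round())
E
```

```text
scene bristle_end [([481.0, -271.0, 12.0], 0.68)]
scene handle_end [([684.0, -303.0, 13.0], 0.71)]
scene brush [([527.0, -274.0, 10.0], 0.92)]
scene chuck [([592.0, -410.0, 9.0], 0.5)]
scene crock [([587.0, 75.0, 1.0], 0.86)]
scene [ 571. -280.   17.] ((579.6671752929688, -287.8245544433594), (48.000709533691406, 203.03759765625), 78.0693588256836)
top bristle_end []
top handle_end []
top brush []
top chuck [([586.0, -411.0, 2.0], 0.43)]
top crock [([588.0, 79.0, -1.0], 0.7)]
top [576. 189. 136.] ((576.4932250976562, 187.50559997558594), (9.742155075073242, 25.258420944213867), 6.9914727210998535)
[ 691.36816174 -304.08897462  135.60348979] [179.97073076 -25.01407141 169.99346165] [ -25.   71.   10.   -7.  123. -107.]
```

View pics/a3.png

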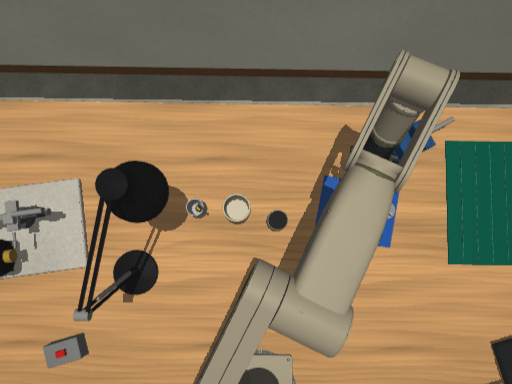

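The brush lies on the mat clear of the chuck, although the arm covers it in this top view. The crock at (237,208), the jar at (277,220) and the file pot at (197,208) have not moved. Next is the re-grip on the ferrule.

```bash
python3 - <<'E'
from h import *
M=orient(80,0.01,-1);R=orient(-9,15,-1)
p1=np.array([610,-290,135.]);plan(p1,M,10)
plan(np.array([531,-277,100.]),R,10,(p1,M))
E
```

```text
[[7.5, -0.0, 3.5, -0.0342, -0.0343, 0.1543], [7.5, -1.3, 3.3, -0.0342, -0.0343, 0.1543], [7.3, -2.5, 2.9, -0.0342, -0.0343, 0.1543], [6.9, -3.7, 2.6, -0.0342, -0.0343, 0.1543], [6.3, -4.8, 2.2, -0.0342, -0.0343, 0.1543]]
[[5.6, -5.8, 1.8, -0.0342, -0.0343, 0.1543], [4.6, -6.7, 1.4, -0.0342, -0.0343, 0.1543], [3.6, -7.4, 1.1, -0.0342, -0.0343, 0.1543], [2.5, -7.9, 0.7, -0.0342, -0.0343, 0.1543], [1.2, -8.2, 0.4, -0.0342, -0.0343, 0.1543]]
[[-0.1, -8.0, 3.5, -0.0203, 0.0207, 0.1544], [-1.4, -8.0, 3.3, -0.0203, 0.0207, 0.1544], [-2.7, -7.7, 3.1, -0.0203, 0.0207, 0.1544], [-3.9, -7.3, 2.9, -0.0203, 0.0207, 0.1544], [-5.0, -6.6, 2.7, -0.0203, 0.0207, 0.1544]]
[[-6.0, -5.8, 2.4, -0.0203, 0.0207, 0.1544], [-6.9, -4.9, 2.2, -0.0203, 0.0207, 0.1544], [-7.6, -3.8, 1.9, -0.0203, 0.0207, 0.1544], [-8.2, -2.6, 1.7, -0.0203, 0.0207, 0.1544], [-8.5, -1.3, 1.5, -0.0203, 0.0207, 0.1544]]
```

Call:
{"op": "apply_moves", "data": {
  "rows": [
    [7.5,-0.0,3.5,-0.0342,-0.0343,0.1543],
    [7.5,-1.3,3.3,-0.0342,-0.0343,0.1543],
    [7.3,-2.5,2.9,-0.0342,-0.0343,0.1543],
    [6.9,-3.7,2.6,-0.0342,-0.0343,0.1543],
    [6.3,-4.8,2.2,-0.0342,-0.0343,0.1543]
  ],
  "fingers": 70
}}

```text
time: 14.35
tool_pos: [650.5, -297.1, 135.7]
tcp_rot: [-174.7, -12.3, 123.5]
ft_force: [-0.1, 0.1, 0.2]
finger_gap: 69.9
grip_force: 0.0
```

Call:
{"op": "apply_moves", "data": {
  "rows": [
    [5.6,-5.8,1.8,-0.0342,-0.0343,0.1543],
    [4.6,-6.7,1.4,-0.0342,-0.0343,0.1543],
    [3.6,-7.4,1.1,-0.0342,-0.0343,0.1543],
    [2.5,-7.9,0.7,-0.0342,-0.0343,0.1543],
    [1.2,-8.2,0.4,-0.0342,-0.0343,0.1543]
  ]
}}

```text
time: 14.98
tool_pos: [609.6, -290.1, 135.5]
tcp_rot: [179.9, 0.1, 79.7]
ft_force: [0.0, -0.1, 0.5]
finger_gap: 70.0
grip_force: 0.0
```

Call:
{"op": "apply_moves", "data": {
  "rows": [
    [-0.1,-8.0,3.5,-0.0203,0.0207,0.1544],
    [-1.4,-8.0,3.3,-0.0203,0.0207,0.1544],
    [-2.7,-7.7,3.1,-0.0203,0.0207,0.1544],
    [-3.9,-7.3,2.9,-0.0203,0.0207,0.1544],
    [-5.0,-6.6,2.7,-0.0203,0.0207,0.1544]
  ]
}}

```text
time: 15.6
tool_pos: [570.2, -283.5, 117.8]
tcp_rot: [176.9, -7.6, 35.6]
ft_force: [0.1, -0.6, -1.0]
finger_gap: 69.6
grip_force: 0.0
```

Call:
{"op": "apply_moves", "data": {
  "rows": [
    [-6.0,-5.8,2.4,-0.0203,0.0207,0.1544],
    [-6.9,-4.9,2.2,-0.0203,0.0207,0.1544],
    [-7.6,-3.8,1.9,-0.0203,0.0207,0.1544],
    [-8.2,-2.6,1.7,-0.0203,0.0207,0.1544],
    [-8.5,-1.3,1.5,-0.0203,0.0207,0.1544]
  ]
}}

```text
time: 16.23
tool_pos: [530.8, -277.0, 100.3]
tcp_rot: [-180.0, -15.1, -9.3]
ft_force: [-0.3, 0.2, -0.4]
finger_gap: 70.2
grip_force: 0.0
```

```bash
python3 - <<'E'
from h import *
R=orient(-9,15,-1)
for c in ["scene","top"]:
    p,d=eyes.snapshot(c)
    for n in ["bristle_end","handle_end","brush"]:
        r=models.place_of(n,c); print(c,n,[(np.round(q["xyz"]).tolist(),round(q["confidence"],2)) for q in r[:1]])
    k=eyes.get_calibration(c); x=k["R"]@np.array([550,-280,50])+k["t"]; u=k["intrinsics"]@x; u=(u[:2]/u[2]).astype(int)
    im=cv2.resize(p[max(0,u[1]-60):u[1]+60,u[0]-60:u[0]+60],(400,400),interpolation=cv2.INTER_CUBIC)
    A=im if c=="scene" else np.hstack([A,im])
cv2.imwrite("pics/a4.png",A[:,:,::-1])
print(pose()[0],sense()["tcp_rot"],sense()["joint_pos"].round())
plan(np.array([531,-277,26.]),R,5)
E
```

```text
scene bristle_end [([480.0, -271.0, 13.0], 0.93)]
scene handle_end [([683.0, -301.0, 10.0], 0.56)]
scene brush [([528.0, -275.0, 11.0], 0.93)]
top bristle_end [([485.0, -270.0, 15.0], 0.56)]
top handle_end [([680.0, -300.0, 11.0], 0.78)]
top brush [([532.0, -276.0, 12.0], 0.84)]
[ 531.69123878 -277.28645183  100.57353636] [179.9700183  -15.0603495   -8.88643519] [-37.   0. 108.   8.  58.  59.]
[[-4.0, -0.0, 14.4, 0.0, -0.0002, 0.0004], [-4.0, -0.0, 14.4, 0.0, -0.0002, 0.0004], [-4.0, -0.0, 14.4, 0.0, -0.0002, 0.0004], [-4.0, -0.0, 14.4, 0.0, -0.0002, 0.0004], [-4.0, -0.0, 14.4, 0.0, -0.0002, 0.0004]]
```

View pics/a4.png

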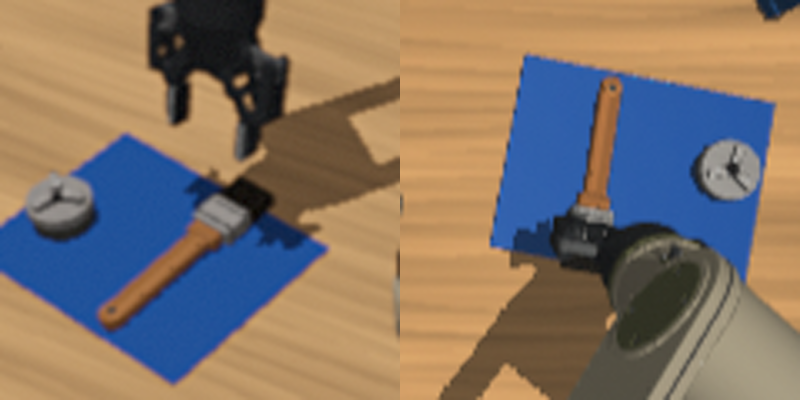

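The left crop shows the brush flat on the mat, its ferrule at (222,213) under the open fingers; the top crop agrees. Going down to grip.

Call:
{"op": "apply_moves", "data": {
  "rows": [
    [-6,0,22,0,0,0],
    [-6,0,22,0,0,0],
    [-6,0,22,0,0,0],
    [-4,0,15,0,0,0],
    [-1.6,0,6,0,0,0]
  ]
}}

```text
time: 17.25
tool_pos: [530.6, -276.6, 8.9]
tcp_rot: [-180.0, -15.0, -9.0]
ft_force: [0.7, 0.0, 0.3]
finger_gap: 69.9
grip_force: 0.0
```

Call:
{"op": "apply_moves", "data": {
  "rows": [
    [-0.4,0,1.5,0,0,0],
    [-0.4,0,1.3,0,0,0],
    [0,0,0,0,0,0],
    [0,0,0,0,0,0],
    [0,0,0,0,0,0]
  ]
}}

```text
time: 17.88
tool_pos: [531.0, -277.0, 7.4]
tcp_rot: [180.0, -15.1, -9.0]
ft_force: [-0.0, -0.2, -0.2]
finger_gap: 69.8
grip_force: 0.0
```

Close here, gently at first, then firmly.

Call:
{"op": "apply_moves", "data": {
  "rows": [
    [-0.3,0,1.2,0,0,0],
    [0,0,0,0,0,0],
    [0,0,0,0,0,0],
    [0,0,0,0,0,0],
    [0,0,0,0,0,0]
  ],
  "fingers": 30,
  "grip_force": 30
}}

```text
time: 18.5
tool_pos: [530.9, -276.9, 5.8]
tcp_rot: [-180.0, -15.0, -9.0]
ft_force: [-0.5, -0.7, 0.3]
finger_gap: 41.6
grip_force: 32.0
```

Call:
{"op": "apply_moves", "data": {
  "rows": [
    [0,0,0,0,0,0],
    [0,0,0,0,0,0],
    [0,0,0,0,0,0],
    [0,0,0,0,0,0],
    [0,0,0,0,0,0]
  ],
  "grip_force": 100
}}

```text
time: 19.12
tool_pos: [531.0, -277.0, 6.2]
tcp_rot: [-180.0, -15.1, -9.0]
ft_force: [-2.7, 0.7, 5.5]
finger_gap: 39.6
grip_force: 100.4
```

Call:
{"op": "apply_moves", "data": {
  "rows": [
    [1.3,0,-5,0,0,0],
    [5,0,-19,0,0,0],
    [10,0,-38,0,0,0],
    [12,0,-45,0,0,0],
    [12,0,-45,0,0,0]
  ]
}}

```text
time: 19.75
tool_pos: [529.8, -276.5, 164.0]
tcp_rot: [-180.0, -15.0, -9.0]
ft_force: [0.3, -1.2, -1.7]
finger_gap: 39.9
grip_force: 100.9
```

Call:
{"op": "apply_moves", "data": {
  "rows": [
    [10,0,-38,0,0,0],
    [10,0,-38,0,0,0],
    [10,0,-38,0,0,0],
    [0,0,0,0,0,0],
    [0,0,0,0,0,0]
  ]
}}

```text
time: 20.38
tool_pos: [529.3, -276.5, 279.6]
tcp_rot: [-180.0, -14.9, -9.0]
ft_force: [-1.0, -0.4, -1.6]
finger_gap: 39.9
grip_force: 100.8
```

```bash
python3 - <<'E'
from h import *
for c in ["scene","top"]:
    p,d=eyes.snapshot(c)
    for n in ["bristle_end","handle_end","brush","crock","crock_mouth"]:
        r=models.place_of(n,c); print(c,n,[(np.round(q["xyz"]).tolist(),round(q["confidence"],2)) for q in r[:1]])
p,R=pose();print(p,sense()["tcp_rot"],sense()["joint_pos"].round())
T=orient(90,75,-1)
plan(np.array([588,15,290.]),T,15)
print(ik(np.array([588,15,290.]),T)[1].round())
E
```

```text
scene bristle_end [([478.0, -272.0, 285.0], 0.64)]
scene handle_end [([680.0, -300.0, 283.0], 0.91)]
scene brush [([528.0, -277.0, 286.0], 0.92)]
scene crock [([583.0, 78.0, 0.0], 0.78)]
scene crock_mouth [([580.0, 80.0, 104.0], 0.77)]
top bristle_end [([481.0, -271.0, 289.0], 0.74)]
top handle_end [([674.0, -298.0, 283.0], 0.57)]
top brush [([527.0, -276.0, 285.0], 0.84)]
top crock [([585.0, 205.0, -2.0], 0.51)]
top crock_mouth [([583.0, 81.0, 102.0], 0.98)]
[ 529.78877968 -276.80328373  280.89456478] [-179.99183897  -15.02936685   -8.99878643] [-37.  -7.  96.   7.  78.  62.]
[[0.9, -19.8, -0.4, 0.0844, 0.0509, -0.0844], [2.6, -19.6, 1.4, 0.0844, 0.0509, -0.0844], [4.1, -19.2, 3.2, 0.0844, 0.0509, -0.0844], [5.5, -18.4, 5.0, 0.0844, 0.0509, -0.0844], [6.7, -17.4, 6.8, 0.0844, 0.0509, -0.0844]]
[[7.7, -16.1, 8.6, 0.0844, 0.0509, -0.0844], [8.5, -14.6, 10.3, 0.0844, 0.0509, -0.0844], [9.1, -13.0, 12.0, 0.0844, 0.0509, -0.0844], [9.5, -11.1, 13.4, 0.0844, 0.0509, -0.0844], [9.6, -9.1, 14.8, 0.0844, 0.0509, -0.0844]]
[[9.5, -7.0, 16.0, 0.0844, 0.0509, -0.0844], [9.2, -4.8, 16.9, 0.0844, 0.0509, -0.0844], [8.6, -2.6, 17.7, 0.0844, 0.0509, -0.0844], [7.8, -0.4, 18.2, 0.0844, 0.0509, -0.0844], [6.8, 1.8, 18.6, 0.0844, 0.0509, -0.0844]]
[-33.  25.  87.  62. 114. -32.]
```

Call:
{"op": "apply_moves", "data": {
  "rows": [
    [0.9,-19.8,-0.4,0.0844,0.0509,-0.0844],
    [2.6,-19.6,1.4,0.0844,0.0509,-0.0844],
    [4.1,-19.2,3.2,0.0844,0.0509,-0.0844],
    [5.5,-18.4,5.0,0.0844,0.0509,-0.0844],
    [6.7,-17.4,6.8,0.0844,0.0509,-0.0844]
  ]
}}

```text
time: 21.6
tool_pos: [549.4, -179.2, 284.6]
tcp_rot: [-165.3, -32.9, 15.1]
ft_force: [-0.5, -0.6, -0.8]
finger_gap: 39.8
grip_force: 100.9
```

Call:
{"op": "apply_moves", "data": {
  "rows": [
    [7.7,-16.1,8.6,0.0844,0.0509,-0.0844],
    [8.5,-14.6,10.3,0.0844,0.0509,-0.0844],
    [9.1,-13.0,12.0,0.0844,0.0509,-0.0844],
    [9.5,-11.1,13.4,0.0844,0.0509,-0.0844],
    [9.6,-9.1,14.8,0.0844,0.0509,-0.0844]
  ]
}}

```text
time: 22.22
tool_pos: [568.8, -82.2, 287.2]
tcp_rot: [-158.5, -54.6, 40.3]
ft_force: [0.1, 1.1, -1.2]
finger_gap: 39.5
grip_force: 100.9
```

Call:
{"op": "apply_moves", "data": {
  "rows": [
    [9.5,-7.0,16.0,0.0844,0.0509,-0.0844],
    [9.2,-4.8,16.9,0.0844,0.0509,-0.0844],
    [8.6,-2.6,17.7,0.0844,0.0509,-0.0844],
    [7.8,-0.4,18.2,0.0844,0.0509,-0.0844],
    [6.8,1.8,18.6,0.0844,0.0509,-0.0844]
  ]
}}

```text
time: 22.85
tool_pos: [588.4, 15.1, 289.8]
tcp_rot: [179.6, -75.0, 90.6]
ft_force: [0.2, 0.2, -0.6]
finger_gap: 39.9
grip_force: 101.0
```

```bash
python3 - <<'E'
from h import *
for c in ["scene","top"]:
    p,d=eyes.snapshot(c)
    for n in ["bristle_end","handle_end","brush","crock","crock_mouth"]:
        r=models.place_of(n,c); print(c,n,[(np.round(q["xyz"]).tolist(),round(q["confidence"],2)) for q in r[:1]])
    X,_,_=cloud(c,d,d>0); s=(abs(X[:,2]-101)<6)&(np.hypot(X[:,0]-584,X[:,1]-79)<55)
    Y=X[s]; r=least_squares(lambda x:np.hypot(Y[:,0]-x[0],Y[:,1]-x[1])-41.5,[584,79],loss="soft_l1"); print("rim",c,s.sum(),r.x.round(1),np.abs(r.fun).mean().round(1))
    if c=="scene": cv2.imwrite("pics/a5.png",p[100:300,150:450,::-1])
p,R=pose();print(p,sense()["tcp_rot"],sense()["joint_pos"].round())
E
```

```text
scene bristle_end [([585.0, -16.0, 253.0], 0.96)]
scene handle_end [([590.0, 91.0, 425.0], 0.71)]
scene brush [([584.0, 7.0, 293.0], 0.63)]
scene crock [([582.0, 78.0, -0.0], 0.62)]
scene crock_mouth [([582.0, 75.0, 104.0], 0.83)]
rim scene 240 [584.1  78.7] 1.5
top bristle_end [([589.0, -21.0, 253.0], 0.89)]
top handle_end [([587.0, 92.0, 423.0], 0.84)]
top brush [([588.0, 11.0, 296.0], 0.9)]
top crock []
top crock_mouth [([585.0, 78.0, 104.0], 0.63)]
rim top 80 [580.4  77.9] 1.2
[588.01856219  14.5114755  290.53933782] [179.90397873 -74.92429501  90.04417381] [-34.  29.  82.  61. 114. -32.]
```

View pics/a5.png

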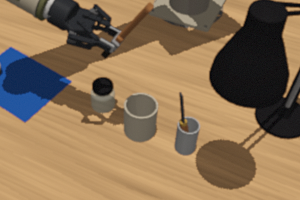

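The picture shows my turn went the wrong way: the handle points up at (145,12). Turning 180° about the tool axis puts the handle straight down, and joint 6 has room for it (-32 to about 140).

```bash
python3 - <<'E'
from h import *
p,R=pose(); M=R*Ro.from_rotvec([0,0,np.pi/2])
p1=p+[0,0,15]
plan(p1,M,10)
T=orient(90,75,1); p2=np.array([584,85,310.]); plan(p2,T,10,(p1,M)); print(ik(p2,T,[-28,20,85,61,105,140])) ; print(ik(p1,T,[-28,20,85,61,105,140])[1].round())
E
```

```text
[[1.4, 0.0, -0.4, 0.0, 0.0, 0.1571], [1.4, -0.2, -0.4, 0.0, 0.0, 0.1571], [1.4, -0.4, -0.4, 0.0, 0.0, 0.1571], [1.3, -0.7, -0.4, 0.0, 0.0, 0.1571], [1.2, -0.9, -0.4, 0.0, 0.0, 0.1571]]
[[1.0, -1.0, -0.4, 0.0, 0.0, 0.1571], [0.9, -1.2, -0.4, 0.0, 0.0, 0.1571], [0.7, -1.3, -0.4, 0.0, 0.0, 0.1571], [0.4, -1.4, -0.4, 0.0, 0.0, 0.1571], [0.2, -1.4, -0.4, 0.0, 0.0, 0.1571]]
[[-0.4, -2.3, 6.7, 0.0, -0.0002, 0.1571], [-0.8, -2.2, 6.7, 0.0, -0.0002, 0.1571], [-1.1, -2.0, 6.7, 0.0, -0.0002, 0.1571], [-1.4, -1.8, 6.7, 0.0, -0.0002, 0.1571], [-1.7, -1.6, 6.7, 0.0, -0.0002, 0.1571]]
[[-1.9, -1.3, 6.7, 0.0, -0.0002, 0.1571], [-2.1, -1.0, 6.7, 0.0, -0.0002, 0.1571], [-2.2, -0.7, 6.7, 0.0, -0.0002, 0.1571], [-2.3, -0.3, 6.7, 0.0, -0.0002, 0.1571], [-2.3, 0.0, 6.7, 0.0, -0.0002, 0.1571]]
(np.float64(2.5361848000515032e-20), array([-28.28682184,  18.37509403,  92.41498285,  64.56961171,
       109.63744901, 150.93717418]))
[-33.  24.  86.  62. 114. 149.]
```

```bash
python3 - <<'E'
from h import *
p,R=pose(); M=R*Ro.from_rotvec([0,0,np.pi/2])
T=orient(90,75,1)*Rz(-8); p2=np.array([584,85,292.]); plan(p2,T,10,(p,M)); print(ik(p2,T,[-28,20,85,61,105,140])[1].round())
E
```

```text
[[-0.4, -2.0, 6.8, 0.0, -0.0002, 0.1431], [-0.7, -1.9, 6.8, 0.0, -0.0002, 0.1431], [-0.9, -1.8, 6.8, 0.0, -0.0002, 0.1431], [-1.2, -1.6, 6.8, 0.0, -0.0002, 0.1431], [-1.4, -1.4, 6.8, 0.0, -0.0002, 0.1431]]
[[-1.6, -1.2, 6.8, 0.0, -0.0002, 0.1431], [-1.8, -1.0, 6.8, 0.0, -0.0002, 0.1431], [-1.9, -0.7, 6.8, 0.0, -0.0002, 0.1431], [-2.0, -0.4, 6.8, 0.0, -0.0002, 0.1431], [-2.0, -0.2, 6.8, 0.0, -0.0002, 0.1431]]
[-28.  19.  93.  64. 109. 141.]
```

Call:
{"op": "apply_moves", "data": {
  "rows": [
    [0,0,0,0.0,0.0,0.1571],
    [0,0,0,0.0,0.0,0.1571],
    [0,0,0,0.0,0.0,0.1571],
    [0,0,0,0.0,0.0,0.1571],
    [0,0,0,0.0,0.0,0.1571]
  ]
}}

```text
time: 24.08
tool_pos: [588.0, 14.8, 290.2]
tcp_rot: [-110.7, -42.8, 14.4]
ft_force: [0.6, 0.0, -1.6]
finger_gap: 39.7
grip_force: 101.0
```

Call:
{"op": "apply_moves", "data": {
  "rows": [
    [0,0,0,0.0,0.0,0.1571],
    [0,0,0,0.0,0.0,0.1571],
    [0,0,0,0.0,0.0,0.1571],
    [0,0,0,0.0,0.0,0.1571],
    [0,0,0,0.0,0.0,0.1571]
  ]
}}

```text
time: 24.7
tool_pos: [588.0, 14.8, 290.2]
tcp_rot: [-105.1, 0.3, -0.1]
ft_force: [0.8, 0.3, -1.8]
finger_gap: 39.5
grip_force: 101.0
```

Call:
{"op": "apply_moves", "data": {
  "rows": [
    [-0.4,-2.0,6.8,0.0,-0.0002,0.1431],
    [-0.7,-1.9,6.8,0.0,-0.0002,0.1431],
    [-0.9,-1.8,6.8,0.0,-0.0002,0.1431],
    [-1.2,-1.6,6.8,0.0,-0.0002,0.1431],
    [-1.4,-1.4,6.8,0.0,-0.0002,0.1431]
  ]
}}

```text
time: 25.32
tool_pos: [586.0, 50.4, 290.9]
tcp_rot: [-109.7, 39.6, -12.8]
ft_force: [-0.4, -0.5, -1.5]
finger_gap: 39.5
grip_force: 100.9
```

Call:
{"op": "apply_moves", "data": {
  "rows": [
    [-1.6,-1.2,6.8,0.0,-0.0002,0.1431],
    [-1.8,-1.0,6.8,0.0,-0.0002,0.1431],
    [-1.9,-0.7,6.8,0.0,-0.0002,0.1431],
    [-2.0,-0.4,6.8,0.0,-0.0002,0.1431],
    [-2.0,-0.2,6.8,0.0,-0.0002,0.1431]
  ]
}}

```text
time: 25.95
tool_pos: [583.8, 85.8, 291.7]
tcp_rot: [-153.4, 73.2, -62.3]
ft_force: [-0.0, 0.4, -1.0]
finger_gap: 39.6
grip_force: 100.9
```

```bash
python3 - <<'E'
from h import *
for c in ["scene","top"]:
    p,d=eyes.snapshot(c)
    for n in ["bristle_end","handle_end","brush","crock","crock_mouth"]:
        r=models.place_of(n,c); print(c,n,[(np.round(q["xyz"]).tolist(),round(q["confidence"],2)) for q in r[:1]])
    if c=="scene": cv2.imwrite("pics/a6.png",cv2.resize(p[130:270,200:380,::-1],(720,560),interpolation=cv2.INTER_CUBIC))
p,R=pose();print(p,sense()["tcp_rot"],sense()["joint_pos"].round(1))
plan(np.array([584,85,265]),orient(90,75,1),5)
E
```

```text
scene bristle_end [([574.0, 75.0, 336.0], 0.74)]
scene handle_end [([602.0, 81.0, 138.0], 0.62)]
scene brush [([580.0, 77.0, 291.0], 0.65)]
scene crock [([585.0, 77.0, 0.0], 0.88)]
scene crock_mouth [([581.0, 77.0, 106.0], 0.58)]
top bristle_end [([578.0, 74.0, 340.0], 0.6)]
top handle_end []
top brush [([586.0, 78.0, 290.0], 0.47)]
top crock [([589.0, 78.0, 2.0], 0.87)]
top crock_mouth [([586.0, 77.0, 103.0], 0.6)]
[583.90388084  85.61341996 291.51210659] [-152.51445612   73.07895923  -61.37895384] [-29.1  24.4  88.1  63.6 109.7 141. ]
[[5.1, 0.7, 1.3, 0.0003, 0.0001, 0.028], [5.1, 0.6, 1.3, 0.0003, 0.0001, 0.028], [5.1, 0.4, 1.3, 0.0003, 0.0001, 0.028], [5.1, 0.3, 1.3, 0.0003, 0.0001, 0.028], [5.2, 0.1, 1.3, 0.0003, 0.0001, 0.028]]
```

View pics/a6.png

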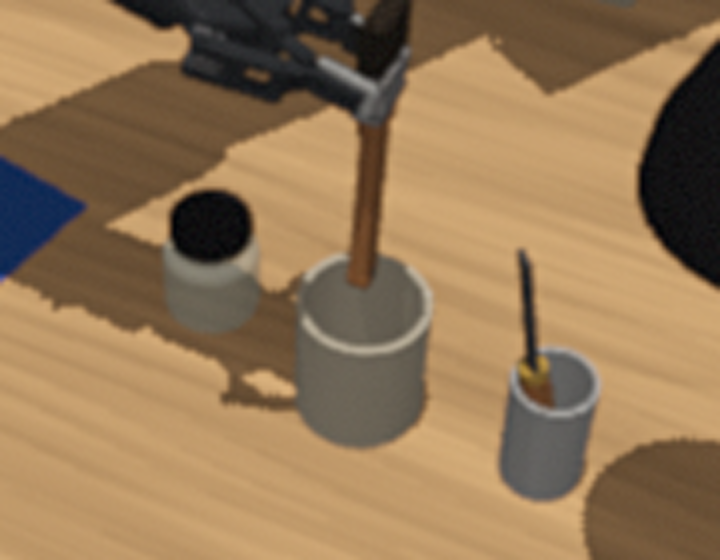

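The brush hangs handle down over the crock, with the handle end at (362,280) inside the mouth outline. I'll straighten it, lower it, then lean it towards the rim in the grip.

```bash
python3 - <<'E'
from h import *
T=orient(90,73,1)
a=np.array([583,85,268.]);b=np.array([583,85,180.]);plan(a,T,5);plan(b,T,5,(a,T)); print(ik(b,T,[-28,20,85,61,105,140])[1].round())
E
```

```text
[[4.5, 0.8, 1.1, -0.0002, 0.0071, 0.028], [4.5, 0.7, 1.1, -0.0002, 0.0071, 0.028], [4.5, 0.6, 1.2, -0.0002, 0.0071, 0.028], [4.5, 0.4, 1.2, -0.0002, 0.0071, 0.028], [4.5, 0.3, 1.2, -0.0002, 0.0071, 0.028]]
[[16.8, -0.0, 5.1, 0.0, 0.0, 0.0], [16.8, -0.0, 5.1, 0.0, 0.0, 0.0], [16.8, -0.0, 5.1, 0.0, 0.0, 0.0], [16.8, -0.0, 5.1, 0.0, 0.0, 0.0], [16.8, -0.0, 5.1, 0.0, 0.0, 0.0]]
[-28.  26.  96.  60. 103. 140.]
```

Call:
{"op": "apply_moves", "data": {
  "rows": [
    [4.5,0.8,1.1,-0.0002,0.0071,0.028],
    [4.5,0.7,1.1,-0.0002,0.0071,0.028],
    [4.5,0.6,1.2,-0.0002,0.0071,0.028],
    [4.5,0.4,1.2,-0.0002,0.0071,0.028],
    [4.5,0.3,1.2,-0.0002,0.0071,0.028]
  ]
}}

```text
time: 27.18
tool_pos: [582.9, 85.2, 267.8]
tcp_rot: [179.5, 73.0, -90.5]
ft_force: [-0.3, 0.5, -1.7]
finger_gap: 39.6
grip_force: 101.1
```

```bash
python3 - <<'E'
from h import *
for c in ["scene","top"]:
    eyes.snapshot(c)
    for n in ["bristle_end","handle_end","brush"]:
        r=models.place_of(n,c); print(c,n,[(np.round(q["xyz"]).tolist(),round(q["confidence"],2)) for q in r[:1]])
print(pose()[0],sense()["tcp_rot"],sense()["joint_pos"].round(1))
E
```

```text
scene bristle_end [([577.0, 79.0, 316.0], 0.89)]
scene handle_end [([581.0, 78.0, 115.0], 0.63)]
scene brush [([589.0, 209.0, -4.0], 0.47)]
top bristle_end [([579.0, 80.0, 265.0], 0.51)]
top handle_end [([580.0, 76.0, 116.0], 0.47)]
top brush [([582.0, 79.0, 263.0], 0.7)]
[583.02186678  85.15849915 268.27898762] [179.97533043  73.0038754  -90.02415539] [-28.9  24.9  88.7  61.6 107.9 147.4]
```

Call:
{"op": "apply_moves", "data": {
  "rows": [
    [9,0,2.8,0,0,0],
    [9,0,2.7,0,0,0],
    [9,0,2.8,0,0,0],
    [9,0,2.7,0,0,0],
    [6,0,1.8,0,0,0]
  ]
}}

```text
time: 28.2
tool_pos: [582.8, 85.2, 223.3]
tcp_rot: [179.7, 73.0, -90.3]
ft_force: [-0.5, -0.2, -1.0]
finger_gap: 39.9
grip_force: 101.1
```

```bash
python3 - <<'E'
from h import *
def tgt(f,th):
    T=orient(90,73-th,1);t=np.radians(th); return np.array(f)+152*np.array([0,np.sin(t),np.cos(t)])+6.4*T.as_matrix()[:,2],T
s=(np.array([583,85,178.]),orient(90,73,1))
p,T=tgt([583,55,14.],24);print(p);plan(p,T,10,s);print(ik(p,T,[-28,20,85,61,105,140])[1].round())
E
```

```text
[583.         121.65411106 148.66013178]
[[1.7, 0.0, 4.4, -0.0, 0.0419, 0.0], [1.5, 0.0, 4.4, -0.0, 0.0419, 0.0], [1.4, 0.0, 4.5, -0.0, 0.0419, 0.0], [1.2, 0.0, 4.5, -0.0, 0.0419, 0.0], [1.0, 0.0, 4.6, -0.0, 0.0419, 0.0]]
[[0.8, 0.0, 4.6, -0.0, 0.0419, 0.0], [0.6, 0.0, 4.7, -0.0, 0.0419, 0.0], [0.4, 0.0, 4.7, -0.0, 0.0419, 0.0], [0.2, 0.0, 4.7, -0.0, 0.0419, 0.0], [0.0, 0.0, 4.7, -0.0, 0.0419, 0.0]]
[-19.  14. 100.  46.  87. 150.]
```

Call:
{"op": "apply_moves", "data": {
  "rows": [
    [9,0,2.8,0,0,0],
    [9,0,2.7,0,0,0],
    [9,0,2.8,0,0,0],
    [9,0,2.7,0,0,0],
    [7,0,2.1,0,0,0]
  ]
}}

```text
time: 28.82
tool_pos: [582.8, 85.2, 178.6]
tcp_rot: [179.8, 73.0, -90.2]
ft_force: [0.6, -1.0, -1.0]
finger_gap: 39.5
grip_force: 101.1
```

Call:
{"op": "apply_moves", "data": {
  "rows": [
    [1.7,0.0,4.4,0,0.0419,0.0],
    [1.5,0.0,4.4,0,0.0419,0.0],
    [1.4,0.0,4.5,0,0.0419,0.0],
    [1.2,0.0,4.5,0,0.0419,0.0],
    [1.0,0.0,4.6,0,0.0419,0.0]
  ]
}}

```text
time: 29.45
tool_pos: [583.0, 103.7, 164.8]
tcp_rot: [-180.0, 60.8, -90.0]
ft_force: [-0.4, -0.0, -0.8]
finger_gap: 39.9
grip_force: 101.1
```

```bash
python3 - <<'E'
from h import *
for c in ["scene","top"]:
    eyes.snapshot(c)
    for n in ["bristle_end","crock"]:
        r=models.place_of(n,c); print(c,n,[(np.round(q["xyz"]).tolist(),round(q["confidence"],2)) for q in r[:1]])
print(pose()[0],sense()["tcp_rot"],sense()["joint_pos"].round(1))
E
```

```text
scene bristle_end [([577.0, 105.0, 210.0], 0.67)]
scene crock [([583.0, 77.0, 3.0], 0.92)]
top bristle_end [([585.0, 105.0, 214.0], 0.82)]
top crock [([589.0, 78.0, -2.0], 0.52)]
[582.74578807 103.38595804 164.42702325] [179.87829904  61.02719612 -90.1142265 ] [-25.   25.2  92.3  52.8  96.  143.9]
```

Call:
{"op": "apply_moves", "data": {
  "rows": [
    [0.6,0.0,4.6,0,0.0419,0.0],
    [0.6,0.0,4.7,0,0.0419,0.0],
    [0.4,0.0,4.7,0,0.0419,0.0],
    [0.2,0.0,4.7,0,0.0419,0.0],
    [0.0,0.0,4.7,0,0.0419,0.0]
  ]
}}

```text
time: 30.38
tool_pos: [582.9, 122.3, 150.1]
tcp_rot: [180.0, 48.8, -90.0]
ft_force: [0.6, 0.3, -1.2]
finger_gap: 39.8
grip_force: 101.1
```

Call:
{"op": "apply_moves", "data": {
  "rows": [
    [0.8,0,0.6,0,0,0],
    [0.8,0,0.6,0,0,0],
    [0.8,0,0.6,0,0,0],
    [0,0,0,0,0,0],
    [0,0,0,0,0,0]
  ]
}}

```text
time: 31.0
tool_pos: [582.9, 121.5, 146.9]
tcp_rot: [179.9, 49.0, -90.1]
ft_force: [0.7, -0.5, -1.2]
finger_gap: 40.0
grip_force: 101.1
```

```bash
python3 - <<'E'
from h import *
for c in ["scene","top"]:
    p,d=eyes.snapshot(c)
    for n in ["bristle_end","crock"]:
        r=models.place_of(n,c); print(c,n,[(np.round(q["xyz"]).tolist(),round(q["confidence"],2)) for q in r[:1]])
    if c=="scene": cv2.imwrite("pics/a7.png",cv2.resize(p[130:270,200:380,::-1],(720,560),interpolation=cv2.INTER_CUBIC))
print(pose()[0],sense()["tcp_rot"],sense()["joint_pos"].round(1),sense()["ft_force"])
E
```

```text
scene bristle_end [([579.0, 134.0, 191.0], 0.52)]
scene crock [([586.0, 78.0, -0.0], 0.69)]
top bristle_end [([589.0, 77.0, 0.0], 0.72)]
top crock [([588.0, 78.0, -1.0], 0.62)]
[582.92270473 121.62760313 147.13195537] [179.95916464  48.99497917 -90.03512446] [-19.6  19.   95.   45.3  88.1 149.5] [ 0.57007255 -0.48430352 -1.08252367]
```

View pics/a7.png

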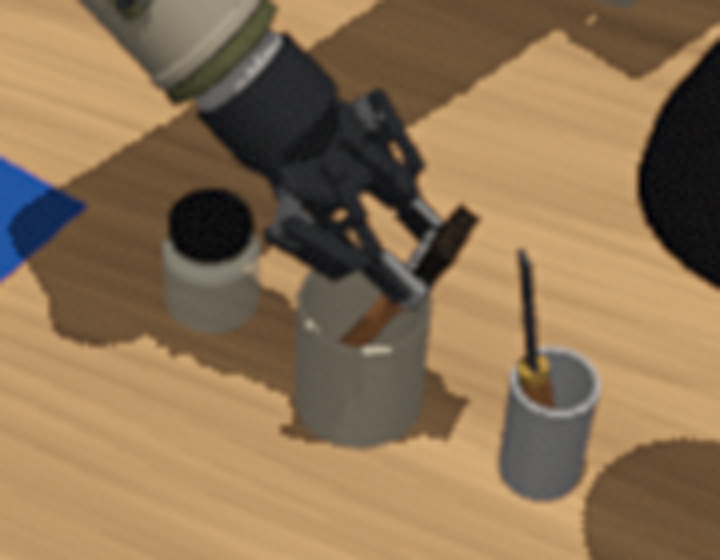

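The brush leans at about 24° in the grip with the handle in the crock, and the bristles are up at (455,240). The file at (528,300) and the jar are clear. I'll go down a touch more, then release.

Call:
{"op": "apply_moves", "data": {
  "rows": [
    [0.5,0,0.5,0,0,0],
    [0.6,0,0.5,0,0,0],
    [0.6,0,0.5,0,0,0],
    [0,0,0,0,0,0],
    [0,0,0,0,0,0]
  ]
}}

```text
time: 31.92
tool_pos: [582.8, 121.7, 144.8]
tcp_rot: [179.9, 49.0, -90.0]
ft_force: [0.3, 0.4, -0.4]
finger_gap: 39.7
grip_force: 101.1
```

Call:
{"op": "apply_moves", "data": {
  "rows": [
    [0.5,0,0.5,0,0,0],
    [0.6,0,0.5,0,0,0],
    [0,0,0,0,0,0],
    [0,0,0,0,0,0],
    [0,0,0,0,0,0]
  ]
}}

```text
time: 32.55
tool_pos: [583.0, 121.9, 143.8]
tcp_rot: [180.0, 49.0, -90.0]
ft_force: [-0.8, 2.1, 4.8]
finger_gap: 40.1
grip_force: 101.3
```

Call:
{"op": "apply_moves", "data": {
  "rows": [
    [0,0,0,0,0,0],
    [0,0,0,0,0,0],
    [0,0,0,0,0,0],
    [0,0,0,0,0,0],
    [0,0,0,0,0,0]
  ],
  "fingers": 70,
  "grip_force": 20
}}

```text
time: 33.17
tool_pos: [582.9, 121.7, 143.3]
tcp_rot: [180.0, 49.0, -90.0]
ft_force: [0.7, -0.2, -0.5]
finger_gap: 70.3
grip_force: 0.0
```

Call:
{"op": "apply_moves", "data": {
  "rows": [
    [0,0,-5,0,0,0],
    [0,0,-15,0,0,0],
    [0,0,-30,0,0,0],
    [0,0,-40,0,0,0],
    [0,0,-40,0,0,0]
  ]
}}

```text
time: 33.8
tool_pos: [582.9, 22.0, 230.3]
tcp_rot: [-180.0, 49.0, -90.0]
ft_force: [0.6, 0.3, 0.3]
finger_gap: 70.2
grip_force: 0.0
```

```bash
python3 - <<'E'
from h import *
for c in ["scene","top"]:
    p,d=eyes.snapshot(c)
    for n in ["bristle_end","crock","file_pot","screw_jar","chuck"]:
        r=models.place_of(n,c); print(c,n,[(np.round(q["xyz"]).tolist(),round(q["confidence"],2)) for q in r[:1]])
    if c=="scene": cv2.imwrite("pics/a8.png",cv2.resize(p[130:270,200:380,::-1],(720,560),interpolation=cv2.INTER_CUBIC))
print(sense()["time"],pose()[0],sense()["ft_force"])
E
```

```text
scene bristle_end [([580.0, 157.0, 176.0], 0.73)]
scene crock [([584.0, 78.0, -3.0], 0.95)]
scene file_pot [([588.0, 209.0, -2.0], 0.64)]
scene screw_jar [([545.0, -55.0, 1.0], 0.66)]
scene chuck []
top bristle_end [([583.0, 154.0, 179.0], 0.65)]
top crock [([586.0, 79.0, 1.0], 0.78)]
top file_pot [([582.0, 204.0, 1.0], 0.54)]
top screw_jar [([548.0, -53.0, -1.0], 0.45)]
top chuck [([581.0, 48.0, 10.0], 0.37)]
34.4 [582.59797644  24.24617035 228.15736605] [-0.48397363 -0.54816683  0.30573416]
```

View pics/a8.png

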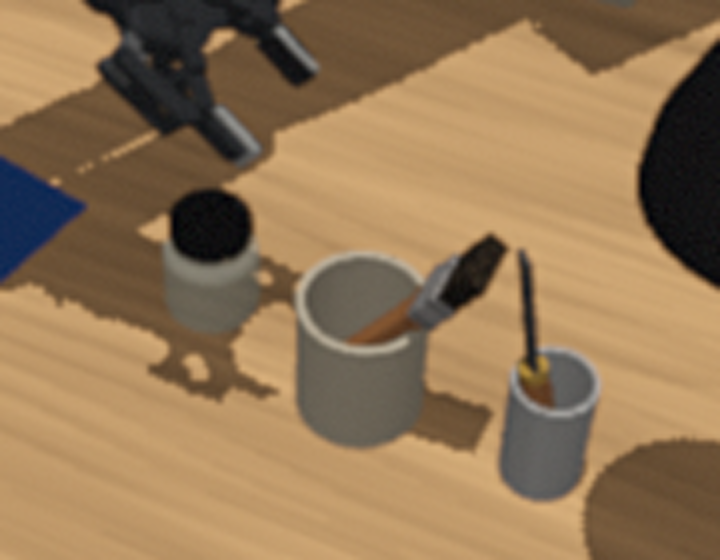

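The brush rests in the crock handle down with its bristles up at (475,272). The crock, file and jar have not moved and the gripper is clear, so I'm handing in.

Call:
{"op": "apply_moves", "data": {
  "rows": [
    [0,0,-20,0,0,0],
    [0,0,-20,0,0,0],
    [0,0,0,0,0,0],
    [0,0,0,0,0,0],
    [0,0,0,0,0,0]
  ]
}}

```text
time: 35.02
tool_pos: [582.7, -6.3, 254.4]
tcp_rot: [179.9, 49.0, -90.1]
ft_force: [0.6, 0.1, -1.1]
finger_gap: 69.6
grip_force: 0.0
```

```bash
python3 -c "
from bench import job
print(job.hand_in())"
```

```text
the job is handed in; nothing more can be done
None
```

The brush is back in the crock on its handle, bristles up and leaning on the rim, lowered in the grip until the handle end touched bottom; the crock, file pot and jar stand where they were, the lamp and chuck were kept clear of, and the job was handed in at about 35 s (no verdict came back).

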